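# Hold a crane lever controller in its third notch for metering

### The job

The crane's lever controller stands on its test stand and I need its contacts held closed for metering. Lift the locking collar under the knob right up to its stop, then push the lever towards the terminal strip, counting the clicks, into the third notch without overrunning into the fourth. The lever springs back by itself, so finish still holding it there, and leave everything else on the bench alone.

Things in the scene. Friction and masses are not known exactly. Their poses are not given: they have to be found in the camera images.
- controller: Lever controller on an open test stand: steel base plate 210 x 130 x 10 mm, four pillars, slotted flange 120 x 100 mm with its top 118 mm above the bench, on it an arched two-rail gate rising to 137 mm, the lever upright through it. Heavy, does not shift. Origin: centre of the underside; z up; x towards the terminal strip; y along the lever's hinge axis, which lies 85 mm above the origin.
- terminal_strip (a point): Middle of the top of the terminal strip: a grey 108 x 20 mm row of paired brass screws across one end of the base plate, 86 mm from the controller's origin along its x, 25 mm above the bench. The lever has to lean towards it.
- lever: The moving lever: a 10 mm steel rod with a black pear-shaped knob (30 mm across, its top 155 mm from the hinge axis) and the locking collar on the rod below the knob. Origin on the hinge axis, 85 mm above the bench; its z runs up the rod. Upright at zero.
- collar_grip (a point): Centre of the locking collar's knurled aluminium grip: a cylinder 32 mm across, 30 mm high, coaxial with the rod, 99 mm from the hinge axis with the collar down (184 mm above the bench), 111 mm with it up. 13 mm of bare rod show between the down collar and the knob. Below the grip is a sleeve 18 mm across.
- collar_slide (a joint): Lift of the locking collar along the rod, m: 0 down (its cross pin sits in the zero slots of the gate and locks the lever upright, with 0.02 rad of play), 0.012 up at its stop. Sprung down with 2 N at the bottom, 3.2 N at the top; the pin clears the slots from about 0.008.
- lever_angle (a joint): Lever angle, rad: 0 upright, positive leaning to the terminal strip, limits -0.70 and 0.70. A sprung roller clicks into V notches at 0.166, 0.332, 0.498 (third) and 0.664: the push eases as it drops into a notch, then steps up by 3 to 4 N at the collar as it leaves it. A 1.4 N m/rad spring returns it to zero when let go; push at most 4 to 9 N.
- multimeter: Bystander: handheld multimeter, 190 x 92 x 47 mm, lying near the stand. Origin: centre of the underside, x along its length.
- screwdriver: Bystander: screwdriver, 200 mm long, 26 mm thick, lying beside the stand. Origin at mid-length on the bench, x along it to the tip.
- cover: Bystander: grey sheet-metal dust cover of the stand, an open tray 105 x 70 x 24 mm. Origin: centre of the underside.
- tape: Bystander: roll of black electrical tape, 68 mm across, 20 mm high. Origin: centre of the underside.
- switch_block: Bystander: spare black contact block, 50 x 34 x 25 mm, near the terminal strip end. Origin: centre of the underside.
- stalk: Bystander: steering-column stalk switch, about 210 x 52 x 40 mm, to one side of the bench. Origin near its middle, on the bench.
- ring_carrier: Bystander: square black steering-column housing 110 x 100 mm with a raised ring, 52 mm high, to one side of the bench. Origin: centre of the underside.
Not all that is in view belongs to the job. Leave any green look-alike of the controller alone.

How it is judged:
By the outcome, as a careful person would: the job done as asked, in the order asked, and still so for the second after the job is handed in, while the arm keeps its last pose, push and grip.
It also fails if it takes over 61 s, if anything falls off the work surface, if the arm or the gripper's body presses on something with over 40 N, if the wrist force passes 120 N, or if a joint passes its speed limit or range.

### The arm

A 6-joint arm with a two-finger parallel gripper is mounted at the origin on the work surface. World frame = base frame: x ahead of the robot, y to its left, z up, the work surface at z = 0. Lengths are in m, angles in rad, forces in N, time in s.
With the tool pointing down it reaches from about 0.25 to 0.725 m from the base axis. Payload 4 kg.
Tool frame: the origin (TCP) lies midway between the tips of the shut fingers; the grasp point (between the pads) lies 19 mm behind it; z points along the fingers, y is the direction in which the jaws open and shut (so a half turn about z gives the same grasp; the last joint's range is limited). The gripper opens to 85 mm and grips with 20 to 120 N. Pads are 22 mm wide; open, the fingers measure 114 mm over their backs; the gripper's body (76 mm by 85 mm) begins 54 mm behind the grasp point. The pads swing forward as they close: fully open they stand 13 mm farther back than shut.
Start: joints at [-1.241, 0.241, 0.005, 1.335, 0, 1.571], TCP at [0.162, -0.473, 0.231] pointing down, gripper open.
Joint ranges: [-2.72, 2.72], [-1.05, 1.87], [-1.09, 1.28], [-1.99, 2.15], [-1.42, 1.44], [-3.14, 3.14]. Speed limits (rad/s): [2.79, 2.79, 3.14, 3.14, 3.14, 3.14].

### API

Orientations are given as a unit quaternion [x, y, z, w].
In Python, from workcell import get_obs, camera, camera_model, job_done, masks_of gives the robot as it stands.
- The arm moves only by the tool jog_arm, never from a script. Its argument "deltas" is a list that holds one entry, the list of rows, each a list of 7 numbers: the shift along the tool's x, y, z in mm, then the turn, a rotation vector about the tool's x, y, z in degrees, then the finger opening in mm, from 0 to 85.4. A call has 1 to 5 rows; each row shifts and turns the pose as measured when the row begins, along the tool's axes as they then stand; what a row does not reach is not made up. A row lasts 1/10 s, in which the tool goes at most 50 mm and 8.59 degrees, less where a joint would pass 70% of its speed; a pose out of reach is approached as far as the arm can. A call with a gripper value outside its range is refused whole. The fingers move at their own pace and stop on an object; the grip force is fixed at half the most. Time passes only in rows, so rows that do not move let the fingers close. It gives the time, the measured TCP pose, the force and the opening at its end, in the units of the state.
- get_obs(): the state, without advancing time (a new reading comes with each control period).
- camera(name): name is "scene" or "top" or "wrist"; returns the picture (400x640x3 uint8, red, green, blue); there is no depth.
- camera_model(name): a dict with "fovy" (degrees; the focal length in pixels is half the picture's height over the tangent of half this angle, whatever the lens; pixels are square), "cx", "cy" (the principal point, pixels), "pose" (4x4, takes a point from camera to world coordinates); the wrist camera has in their place "T_tool_cam" (4x4, takes a point from camera to tool coordinates, whose origin is the TCP and whose axes are the flange's). Camera axes: x right, y down, z forward; pixel columns grow to the right and rows downward; lengths in m; the calibration is good to about 2 mm. The wrist camera is an equidistant fisheye: a pixel r from the principal point sees the ray r / f radians off the axis. A picture is of the moment at which its call begins: read the wrist's pose just before it. camera_model takes no time and is no camera call.
- job_done(): hands the job in, once; it reports no verdict.
Trained networks look in the newest picture that a camera, given by its name, has taken for a name from the list of things; names that differ only in an ending like _2 or _b are one class to them, and where a whole thing is asked for, a point or a joint stands for the part that bears it (a point fixed in the world has none). Each returns a list of dicts, best first, with "conf" (0 to 1); they miss things now and then, are a little off and sometimes report something else, mostly with a low value. They report only what shows in the picture. A call takes as long as a camera call. They do not tell look-alikes from the thing itself.
- masks_of(target, camera): "pixels" (400x640 bool, what is visible of it) and "at" ([column, row] in pixels, amid what is visible of it).
The state is a dict: "clock": time; "joint_pos": joint angles; "joint_vel": joint speeds; "tau": joint torques, N m; "eef_pos": TCP position; "tool_rot": TCP orientation; "ft_force": force on the tool from outside, world axes, zero at the start; "ft_torque": the same for the moment, N m; "grip_width": finger opening in m.
Only numpy, scipy, OpenCV 4.12 (cv2) and the standard library are available. Lean on these libraries where they do the work, as an engineer would, in place of code of your own. Each camera call takes 0.05 s, during which the arm holds its last target. There are 200 camera calls.

## Working session

There is one attempt and no reset: what is moved stays moved. The work goes in short steps, Python scripts to look and compute and a tool call to move; the robot and the scene stay as the last step left them, time stands still between calls to the robot, and variables do not carry over. Pictures are saved under pics/ and viewed, about 8 in all and at most 12, crops included, and the job is handed in when it is done.

Besides the shell and the picture viewer there is one more tool, called after "Call:" by a JSON object that holds its "method" and its "body", one argument or row to a line. jog_arm: Moves the arm, as the interface text tells. Its arguments: {"type":"object","properties":{"deltas":{"type":"array"}},"required":["deltas"]}

```bash
mkdir -p pics; cat > h.py <<'E'
import numpy as np, cv2
from workcell import *
from scipy.spatial.transform import Rotation as R
def shot(n,f):
    im=camera(n); cv2.imwrite('pics/'+f,im[:,:,::-1]); return im
def ray(n,px):
    m=camera_model(n); f=200/np.tan(np.radians(m['fovy'])/2); T=np.array(m['pose'])
    d=np.array([(px[0]-m['cx'])/f,(px[1]-m['cy'])/f,1]); return T[:3,3],T[:3,:3]@d
def onz(n,px,z):
    o,d=ray(n,px); return o+d*(z-o[2])/d[2]
def proj(n,P):
    m=camera_model(n); f=200/np.tan(np.radians(m['fovy'])/2); T=np.linalg.inv(np.array(m['pose']))
    p=T[:3,:3]@np.array(P)+T[:3,3]; return [m['cx']+f*p[0]/p[2],m['cy']+f*p[1]/p[2]]
def tri(r):
    A=0;b=0
    for o,d in r:
        d=d/np.linalg.norm(d);M=np.eye(3)-np.outer(d,d);A=A+M;b=b+M@o
    return np.linalg.solve(A,b)
E
python3 - <<'E'
from h import *
a=shot('scene','s0.png');b=shot('top','t0.png')
cv2.imwrite('pics/st.png',np.vstack([a,b])[:,:,::-1][:, :] if 0 else cv2.resize(np.vstack([a,b])[:,:,::-1],(480,600)))
for n in('scene','top'):
  print(n,np.round(camera_model(n)['pose'],3).tolist())
  for t in('controller','lever','collar_grip','multimeter','screwdriver','cover','switch_block','stalk','ring_carrier','tape'):
    print(t,[(round(d['conf'],2),np.round(d['at']).tolist(),int(d['pixels'].sum())) for d in masks_of(t,n)][:3])
print({k:np.round(v,3).tolist() for k,v in get_obs().items()})
E
```

```text
scene [[0.836, 0.357, -0.417, 1.366], [0.548, -0.571, 0.61, -1.155], [-0.02, -0.739, -0.674, 1.387], [0.0, 0.0, 0.0, 1.0]]
controller [(0.95, [351.0, 174.0], 1293), (0.86, [302.0, 229.0], 1785)]
lever [(0.63, [299.0, 200.0], 118), (0.53, [355.0, 146.0], 121), (0.47, [304.0, 227.0], 1768)]
collar_grip [(0.66, [337.0, 209.0], 838), (0.62, [352.0, 144.0], 76), (0.42, [304.0, 202.0], 92)]
multimeter [(0.67, [336.0, 208.0], 818), (0.49, [306.0, 227.0], 1642)]
screwdriver [(0.57, [268.0, 240.0], 132)]
cover []
switch_block [(0.56, [340.0, 246.0], 108)]
stalk [(0.54, [375.0, 142.0], 181)]
ring_carrier [(0.81, [210.0, 305.0], 916)]
tape [(0.53, [278.0, 269.0], 237), (0.27, [268.0, 243.0], 121)]
top [[-0.002, -0.978, 0.21, 0.333], [-1.0, 0.002, 0.002, -0.014], [-0.002, -0.21, -0.978, 1.392], [0.0, 0.0, 0.0, 1.0]]
controller [(0.6, [359.0, 221.0], 2428)]
lever [(0.75, [215.0, 218.0], 162)]
collar_grip [(0.6, [217.0, 218.0], 84)]
multimeter [(0.66, [304.0, 198.0], 1488)]
screwdriver [(0.66, [398.0, 240.0], 247), (0.41, [362.0, 214.0], 208)]
cover [(0.58, [387.0, 163.0], 662)]
switch_block [(0.58, [352.0, 169.0], 124)]
stalk [(0.85, [137.0, 227.0], 700)]
ring_carrier [(0.83, [505.0, 244.0], 1191), (0.74, [355.0, 220.0], 2462), (0.53, [137.0, 231.0], 648)]
tape [(0.91, [422.0, 210.0], 347)]
{'clock': 1.1, 'joint_pos': [-1.241, 0.241, 0.005, 1.335, 0.0, 1.571], 'joint_vel': [-0.001, 0.001, -0.001, 0.001, -0.001, 0.001], 'tau': [-0.001, -37.222, 25.27, 0.001, -0.0, -0.0], 'eef_pos': [0.162, -0.473, 0.231], 'tool_rot': [0.986, 0.164, 0.0, -0.0], 'ft_force': [0.934, 0.295, 0.384], 'ft_torque': [-0.058, -0.013, -0.033], 'grip_width': 0.085}
```

View pics/s0.png

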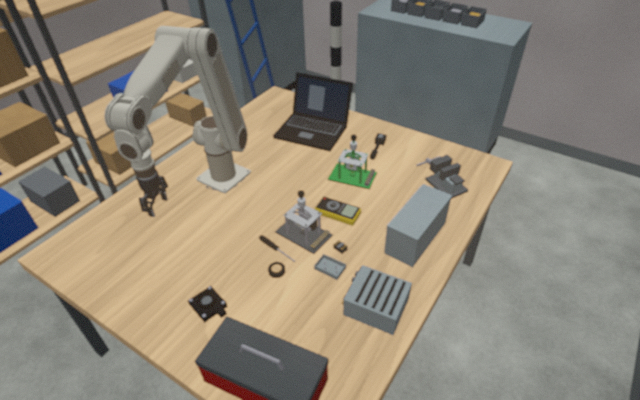

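View pics/t0.png

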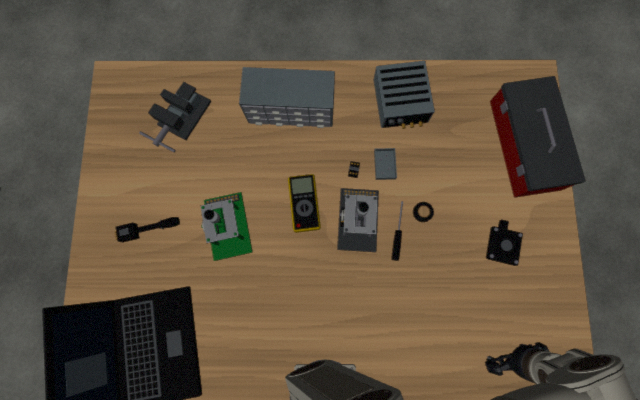

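The real controller is the grey-plated one at top (359,218) / scene (302,225). The look-alike is the green-plated one at top (222,225) / scene (352,170), and the stalk at top (147,228) only has a similar knob. I'll check the grey one in a crop.

```bash
python3 - <<'E'
import cv2,numpy as np
t=cv2.imread('pics/t0.png')[165:265,310:410]; s=cv2.imread('pics/s0.png')[180:260,260:340]
cv2.imwrite('pics/c1.png',np.hstack([cv2.resize(t,(400,400),interpolation=2),cv2.resize(s,(400,400),interpolation=2)]))
E
```

```text
(no output)
```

View pics/c1.png

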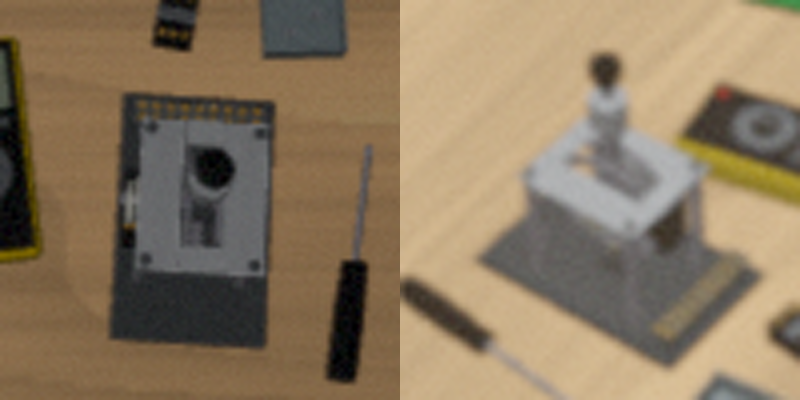

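The crop shows the grey controller. Its plate corners are at top-crop (123,94), (274,101), (266,348) and (110,339). The brass strip is on the far (+x) end and the black knob is at (213,168). Next I'll compute its pose.

```bash
python3 - <<'E'
from h import *
c=np.array([[123,94],[274,101],[266,348],[110,339]])/4+[310,165]
w=np.array([onz('top',p,.01) for p in c]); print(w.round(3).tolist())
ctr=w.mean(0); ax=(w[0]+w[1]-w[2]-w[3])/2; lat=(w[0]+w[3]-w[1]-w[2])/2
print(ctr,np.linalg.norm(ax),np.linalg.norm(lat),np.degrees(np.arctan2(ax[1],ax[0])),np.degrees(np.arctan2(-lat[0],lat[1])))
print('knob',tri([ray('top',[363.25,207]),ray('scene',[301,194])]), onz('top',[363.25,207],.225))
f=np.array([[140,118],[272,120],[266,275],[135,270]])/4+[310,165]
w=np.array([onz('top',p,.118) for p in f]);print(w.mean(0))
ax=(w[0]+w[1]-w[2]-w[3])/2; lat=(w[0]+w[3]-w[1]-w[2])/2
print(np.degrees(np.arctan2(ax[1],ax[0])),np.degrees(np.arctan2(-lat[0],lat[1])))
print(np.linalg.norm(ax),np.linalg.norm(lat))
for t in('multimeter','switch_block','cover','screwdriver'):
  pass
m=camera_model('wrist');print({k:np.round(v,3).tolist() for k,v in m.items()})
print('mm',onz('top',[304,203],.04),'sd',onz('top',[398,230],.02))
E
```

```text
[[0.661, -0.056, 0.01], [0.655, -0.185, 0.01], [0.446, -0.173, 0.01], [0.454, -0.044, 0.01]]
[ 0.55397968 -0.11445076  0.01      ] 0.20879458417604904 0.12867945350531484 -3.4043721571841647 -3.1289781308115323
knob [ 0.55650666 -0.11307868  0.22497483] [ 0.55605574 -0.11346661  0.225     ]
[ 0.55519745 -0.11463277  0.118     ]
-3.0850951764236423 -1.6556393346064955
0.12080438254344884 0.10188544889246726
{'fovy': 65.706, 'cx': 328.066, 'cy': 204.956, 'T_tool_cam': [[0.0, -0.966, -0.26, 0.067], [1.0, 0.0, -0.001, -0.0], [0.001, -0.26, 0.966, -0.143], [0.0, 0.0, 0.0, 1.0]]}
mm [0.60524936 0.06647984 0.04      ] sd [ 0.51744021 -0.24445062  0.02      ]
```

```bash
cat >> h.py <<'E'
YAW=np.radians(-3.1); C=np.array([.555,-.114,0])
def pose(tilt,grasp):  # tilt: deg of tool z from straight down, leaning towards strip; grasp point world -> TCP,R
    b=R.from_matrix(np.array([[1,0,0],[0,-1,0],[0,0,-1.]]))
    r=R.from_euler('z',YAW)*R.from_euler('y',-np.radians(tilt))*b
    return np.array(grasp)+r.apply([0,0,.019]),r
def plan(p1,r1,n,g):
    o=get_obs(); p=np.array(o['eef_pos']); r=R.from_quat(o['tool_rot']); dr=(r1*r.inv()).as_rotvec(); rows=[]
    pp,rr=p,r
    for i in range(1,n+1):
        q=p+(p1-p)*i/n; s=R.from_rotvec(dr*i/n)*r
        rows.append(np.r_[rr.inv().apply(q-pp)*1e3,np.degrees((rr.inv()*s).as_rotvec()),g].round(1).tolist()); pp,rr=q,s
    print('clock',round(o['clock'],2),'pos',p.round(4),'rot err deg',round(np.degrees(np.linalg.norm(dr)),1),'F',np.round(o['ft_force'],1))
    for x in rows: print(x)
E
python3 - <<'E'
from h import *
p,r=pose(50,[0,0,0]); u=r.apply([0,0,1]); print(u)
plan(C+[0,0,.184]+p-.09*u,r,12,60)
E
```

```text
[ 0.76492347 -0.04142677 -0.64278761]
clock 1.1 pos [ 0.1619 -0.473   0.2313] rot err deg 54.3 F [0.9 0.3 0.4]
[36.5, -19.4, 0.1, -0.8, 4.1, 1.7, 60.0]
[35.8, -20.5, 2.5, -0.8, 4.1, 1.7, 60.0]
[34.9, -21.6, 4.7, -0.8, 4.1, 1.7, 60.0]
[33.8, -22.7, 6.9, -0.8, 4.1, 1.7, 60.0]
[32.6, -23.8, 8.9, -0.8, 4.1, 1.7, 60.0]
[31.1, -24.9, 10.9, -0.8, 4.1, 1.7, 60.0]
[29.5, -26.0, 12.7, -0.8, 4.1, 1.7, 60.0]
[27.7, -27.0, 14.4, -0.8, 4.1, 1.7, 60.0]
[25.8, -28.0, 15.9, -0.8, 4.1, 1.7, 60.0]
[23.8, -29.0, 17.3, -0.8, 4.1, 1.7, 60.0]
[21.6, -29.9, 18.5, -0.8, 4.1, 1.7, 60.0]
[19.3, -30.8, 19.6, -0.8, 4.1, 1.7, 60.0]
```

Call:
{"method": "jog_arm", "body": {
  "deltas": [
    [[36.5,-19.4,0,-0.8,4.1,1.7,60],[35.8,-20.5,2.5,-0.8,4.1,1.7,60],[34.9,-21.6,4.7,-0.8,4.1,1.7,60],[33.8,-22.7,6.9,-0.8,4.1,1.7,60],[32.6,-23.8,8.9,-0.8,4.1,1.7,60]]
  ]
}}

```text
clock: 1.6
eef_pos: [0.3078, -0.3222, 0.2314]
tool_rot: [0.979, 0.083, 0.188, 0.006]
ft_force: [1.1, -0.1, 0.9]
grip_width: 0.06
```

Call:
{"method": "jog_arm", "body": {
  "deltas": [
    [[31.1,-24.9,10.9,-0.8,4.1,1.7,60],[29.5,-26,12.7,-0.8,4.1,1.7,60],[27.7,-27,14.4,-0.8,4.1,1.7,60]]
  ]
}}

```text
clock: 1.9
eef_pos: [0.3962, -0.2298, 0.2338]
tool_rot: [0.954, 0.032, 0.298, 0.01]
ft_force: [0.2, -0.0, -0.6]
grip_width: 0.0598
```

```bash
python3 - <<'E'
from h import *
p,r=pose(50,[0,0,0]); u=r.apply([0,0,1])
plan(C+[0,0,.184]+p-.09*u,r,5,60); print(np.round(get_obs()['joint_pos'],2))
E
```

```text
clock 1.9 pos [ 0.3962 -0.2298  0.2338] rot err deg 16.6 F [ 0.2 -0.  -0.6]
[18.3, -22.5, 12.6, -0.5, 3.0, 1.2, 60.0]
[17.1, -23.0, 13.3, -0.5, 3.0, 1.2, 60.0]
[15.9, -23.5, 14.0, -0.5, 3.0, 1.2, 60.0]
[14.6, -24.0, 14.6, -0.5, 3.0, 1.2, 60.0]
[13.3, -24.4, 15.1, -0.5, 3.0, 1.2, 60.0]
[-0.8  -0.17 -0.59  0.7   0.42  2.37]
```

Call:
{"method": "jog_arm", "body": {
  "deltas": [
    [[18.3,-22.5,12.6,-0.5,3,1.2,60],[17.1,-23,13.3,-0.5,3,1.2,60],[15.9,-23.5,14,-0.5,3,1.2,60],[14.6,-24,14.6,-0.5,3,1.2,60],[13.3,-24.4,15.1,-0.5,3,1.2,60]]
  ]
}}

```text
clock: 2.4
eef_pos: [0.5034, -0.1053, 0.2334]
tool_rot: [0.903, -0.026, 0.429, 0.011]
ft_force: [0.5, 0.4, -0.0]
grip_width: 0.0596
```

```bash
python3 - <<'E'
from h import *
p,r=pose(50,[0,0,0]); u=r.apply([0,0,1])
plan(C+[0,0,.184]+p-.09*u,r,1,60); print(np.round(get_obs()['joint_pos'],2))
w=shot('wrist','w1.png'); s=shot('scene','s1.png')
cv2.imwrite('pics/c2.png',np.hstack([cv2.resize(w,(640,400)),cv2.resize(s[170:250,280:312],(160,400),interpolation=2)])[:,:,::-1])
for t in('lever','collar_grip'):
  print(t,[(round(d['conf'],2),np.round(d['at']).tolist(),int(d['pixels'].sum())) for d in masks_of(t,'wrist')][:3])
E
```

```text
clock 2.4 pos [ 0.5034 -0.1053  0.2334] rot err deg 0.8 F [ 0.5  0.4 -0. ]
[-4.4, 5.9, 0.5, -0.0, -0.8, -0.2, 60.0]
[-0.33 -0.22 -0.87  0.05  0.21  2.97]
lever [(0.94, [42.0, 291.0], 382), (0.9, [330.0, 215.0], 4804), (0.68, [194.0, 245.0], 5273)]
collar_grip [(0.67, [331.0, 232.0], 2054), (0.65, [2.0, 262.0], 79)]
```

View pics/c2.png

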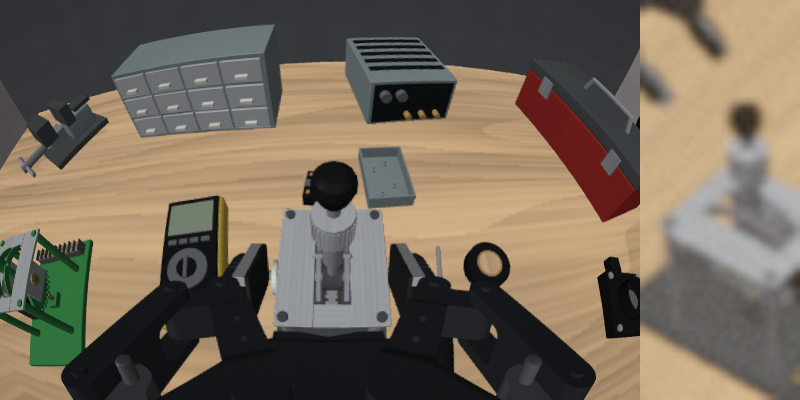

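The wrist view shows the black knob at (333,187), the collar at (331,232) and the open fingers either side. The strip end is hidden behind the flange, and the green look-alike is far left. Next I'll refine the lever axis from the wrist ray.

```bash
cat >> h.py <<'E'
def wray(px):
    m=camera_model('wrist'); f=200/np.tan(np.radians(m['fovy'])/2); T=np.array(m['T_tool_cam'])
    v=np.array([px[0]-m['cx'],px[1]-m['cy']]); n=np.linalg.norm(v); a=n/f
    d=np.r_[np.sin(a)*v/n,np.cos(a)]; o=get_obs(); r=R.from_quat(o['tool_rot'])
    return np.array(o['eef_pos'])+r.apply(T[:3,3]), r.apply(T[:3,:3]@d)
E
python3 - <<'E'
from h import *
print(get_obs()['clock'])
w=cv2.imread('pics/w1.png').astype(int)
# knob: dark blob in window
g=(w.sum(2)<120); g[:160]=0;g[212:]=0;g[:,:310]=0;g[:,360:]=0
n,l,st,ce=cv2.connectedComponentsWithStats(g.astype(np.uint8)); i=1+st[1:,4].argmax();print('knob px',ce[i],st[i])
o,d=wray(ce[i]); q=o+d*(.224-o[2])/d[2];print('knob at z.224',q, 'tri all',tri([(o,d),ray('top',[363.25,207]),ray('scene',[301,194])]))
k=[(o,d)]
for m in masks_of('collar_grip','wrist')[:1]:
  ys,xs=np.nonzero(m['pixels']);print(xs.min(),xs.max(),ys.min(),ys.max(),xs.mean(),ys.mean())
  o,d=wray([(xs.min()+xs.max())/2,ys.mean()]);print('collar z.184',o+d*(.184-o[2])/d[2])
print('t',onz('top',[363.25,207],.224),'s',onz('scene',[301,194],.224))
E
```

```text
2.6
knob px [332.70414847 185.43340611] [ 310  162   48   49 1832]
knob at z.224 [ 0.55664122 -0.10985253  0.224     ] tri all [ 0.55631279 -0.11174534  0.22424606]
310 356 203 267 332.5822784810127 232.95666991236612
collar z.184 [ 0.54648698 -0.11100129  0.184     ]
t [ 0.55624656 -0.11355198  0.224     ] s [ 0.55622995 -0.11176542  0.224     ]
```

```bash
sed -i 's/^YAW=.*/YAW=np.radians(-3.1); TYAW=np.radians(3); C=np.array([.556,-.1115,0])/; s/r=R.from_euler(.z.,YAW)/r=R.from_euler("z",TYAW)/' h.py
python3 - <<'E'
from h import *
p,r=pose(50,[0,0,0]); u=r.apply([0,0,1])
plan(C+[0,0,.184]+p+.002*u,r,5,60)
E
```

```text
clock 2.65 pos [ 0.5028 -0.1063  0.2325] rot err deg 6.1 F [ 0.4 -0.9 -0.2]
[-0.8, 0.1, 18.6, 0.9, -0.1, -0.8, 60.0]
[-0.7, 0.4, 18.6, 0.9, -0.1, -0.8, 60.0]
[-0.7, 0.7, 18.6, 0.9, -0.1, -0.8, 60.0]
[-0.7, 1.0, 18.6, 0.9, -0.1, -0.8, 60.0]
[-0.7, 1.3, 18.6, 0.9, -0.1, -0.8, 60.0]
```

Call:
{"method": "jog_arm", "body": {
  "deltas": [
    [[-0.8,0.1,18.6,0.9,-0.1,-0.8,60],[-0.7,0.4,18.6,0.9,-0.1,-0.8,60],[-0.7,0.7,18.6,0.9,-0.1,-0.8,60],[-0.7,1.0,18.6,0.9,-0.1,-0.8,60],[0,0,0,0,0,0,60]]
  ]
}}

```text
clock: 3.15
eef_pos: [0.5614, -0.12, 0.1868]
tool_rot: [0.905, 0.01, 0.426, -0.001]
ft_force: [-0.2, 0.1, 0.3]
grip_width: 0.0599
```

```bash
python3 - <<'E'
from h import *
p,r=pose(50,[0,0,0]); u=r.apply([0,0,1])
plan(C+[0,0,.184]+p+.002*u,r,2,60);print(np.round(get_obs()['joint_pos'],2))
w=shot('wrist','w2.png')
E
```

```text
clock 3.15 pos [ 0.5614 -0.12    0.1868] rot err deg 2.0 F [-0.2  0.1  0.3]
[-2.8, -4.6, 9.3, 0.8, -0.2, -0.5, 60.0]
[-2.7, -4.5, 9.4, 0.8, -0.2, -0.5, 60.0]
[-0.36  0.01 -0.83 -0.12  0.29  2.89]
```

View pics/w2.png

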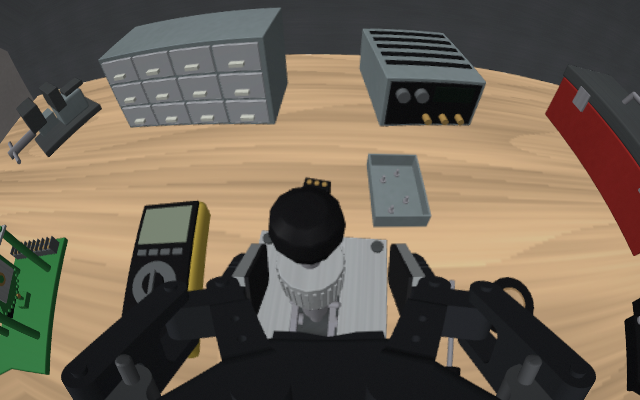

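The knob is at (307,225), left of the finger midline at about column 325. I need roughly -9 mm along tool y, which agrees with the computed shift, so I'll shift first and then advance.

Call:
{"method": "jog_arm", "body": {
  "deltas": [
    [[-2.8,-4.6,2,0.8,-0.2,-0.5,60],[-2.7,-4.5,2,0.8,-0.2,-0.5,60],[0,0,7,0,0,0,60],[0,0,6,0,0,0,60],[0,0,0,0,0,0,60]]
  ]
}}

```text
clock: 3.7
eef_pos: [0.5699, -0.1118, 0.174]
tool_rot: [0.905, 0.023, 0.424, -0.009]
ft_force: [0.4, -1.0, -0.2]
grip_width: 0.06
```

```bash
python3 - <<'E'
from h import *
p,r=pose(50,[0,0,0]); u=r.apply([0,0,1])
plan(C+[0,0,.184]+p+.002*u,r,1,60);print(np.round(get_obs()['joint_pos'],2))
w=shot('wrist','w3.png')
g=(w.astype(int).sum(2)<130)[170:270,260:400]
n,l,st,ce=cv2.connectedComponentsWithStats(g.astype(np.uint8)); i=1+st[1:,4].argmax();print('knob px',ce[i]+[260,170],st[i])
print([(np.round(m['at']),m['conf']) for m in masks_of('collar_grip','wrist')])
E
```

```text
clock 3.7 pos [ 0.5699 -0.1118  0.174 ] rot err deg 0.3 F [ 0.4 -1.  -0.2]
[-1.3, -1.1, 4.0, 0.2, -0.2, 0.0, 60.0]
[-0.35  0.06 -0.82 -0.15  0.3   2.88]
knob px [325.47180237 226.22265562] [  22    6   88   94 6153]
[(array([324., 292.]), 0.77), (array([325., 249.]), 0.65), (array([635., 355.]), 0.42)]
```

Call:
{"method": "jog_arm", "body": {
  "deltas": [
    [[-1.3,-1.1,4,0,0,0,60],[0,0,0,0,0,0,45],[0,0,0,0,0,0,30],[0,0,0,0,0,0,10],[0,0,0,0,0,0,10]]
  ]
}}

```text
clock: 4.3
eef_pos: [0.572, -0.1107, 0.1707]
tool_rot: [0.905, 0.023, 0.424, -0.009]
ft_force: [-1.7, -0.2, -0.2]
grip_width: 0.0307
```

Call:
{"method": "jog_arm", "body": {
  "deltas": [
    [[0,0,0,0,0,0,10],[0,0,0,0,0,0,10],[0,0,0,0,0,0,10]]
  ]
}}

```text
clock: 4.6
eef_pos: [0.5719, -0.1107, 0.1707]
tool_rot: [0.905, 0.023, 0.424, -0.009]
ft_force: [-0.4, -1.0, 0.7]
grip_width: 0.0308
```

```bash
python3 - <<'E'
from h import *
w=shot('wrist','w4.png'); s=shot('scene','s4.png')
cv2.imwrite('pics/c4.png',np.hstack([w[150:400,200:450],cv2.resize(s[180:250,265:335],(250,250),interpolation=2)])[:,:,::-1])
o=get_obs();print(o['grip_width'],np.round(o['ft_force'],1),np.round(o['eef_pos'],4))
E
```

```text
0.030546021824774425 [-0.3 -1.2  0.4] [ 0.5719 -0.1107  0.1708]
```

View pics/c4.png

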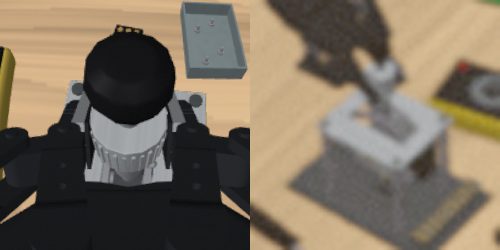

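The jaws stopped at 30.7 mm on the knurled collar below the knob, with side forces near zero. I'll lift along the rod in small steps.

Call:
{"method": "jog_arm", "body": {
  "deltas": [
    [[1.5,0,-1.3,0,0,0,10],[1.5,0,-1.3,0,0,0,10],[1.5,0,-1.3,0,0,0,10]]
  ]
}}

```text
clock: 5.0
eef_pos: [0.5714, -0.1107, 0.1757]
tool_rot: [0.906, 0.023, 0.423, -0.009]
ft_force: [3.3, -1.4, -2.5]
grip_width: 0.0305
```

Call:
{"method": "jog_arm", "body": {
  "deltas": [
    [[1.5,0,-1.3,0,0,0,10],[1.5,0,-1.3,0,0,0,10]]
  ]
}}

```text
clock: 5.2
eef_pos: [0.5713, -0.1107, 0.1798]
tool_rot: [0.906, 0.023, 0.423, -0.009]
ft_force: [2.1, -0.1, -2.7]
grip_width: 0.0304
```

Call:
{"method": "jog_arm", "body": {
  "deltas": [
    [[0.8,0,-0.6,0,0,0,10],[0,0,0,0,0,0,10]]
  ]
}}

```text
clock: 5.4
eef_pos: [0.5713, -0.1107, 0.1811]
tool_rot: [0.906, 0.023, 0.423, -0.009]
ft_force: [2.4, -2.0, -3.2]
grip_width: 0.0307
```

Call:
{"method": "jog_arm", "body": {
  "deltas": [
    [[0.9,0,-0.4,0,0,0,10],[0.9,0,-0.4,0,0,0,10],[0,0,0,0,0,0,10]]
  ]
}}

```text
clock: 5.7
eef_pos: [0.5714, -0.1107, 0.1824]
tool_rot: [0.906, 0.023, 0.422, -0.009]
ft_force: [3.1, -1.1, -4.0]
grip_width: 0.0303
```

Call:
{"method": "jog_arm", "body": {
  "deltas": [
    [[0.8,0,-0.6,0,0,0,10],[0,0,0,0,0,0,10]]
  ]
}}

```text
clock: 5.9
eef_pos: [0.5711, -0.1107, 0.1827]
tool_rot: [0.906, 0.023, 0.422, -0.009]
ft_force: [3.7, -0.9, -3.5]
grip_width: 0.0305
```

Call:
{"method": "jog_arm", "body": {
  "deltas": [
    [[2.3,0,-1.7,0,0,0,10],[2.3,0,-1.7,0,0,0,10]]
  ]
}}

```text
clock: 6.1
eef_pos: [0.5685, -0.1106, 0.183]
tool_rot: [0.909, 0.021, 0.417, -0.009]
ft_force: [12.0, -1.4, -16.1]
grip_width: 0.0306
```

The collar is at its stop: travel stopped at 12.2 mm and the axial force jumped from 3.5 to 16 N. Next I'll work out the rows for rotating about the hinge.

```bash
cat >> h.py <<'E'
def lev(gx=.017):
    o=get_obs(); r=R.from_quat(o['tool_rot']); p=np.array(o['eef_pos'])
    g=p-r.apply([0,0,gx]); ex=np.array([np.cos(YAW),np.sin(YAW),0]); H=C+[0,0,.085]
    v=g-H; th=np.arctan2(v@ex,v[2]); rod=ex*np.sin(th)+np.array([0,0,np.cos(th)]); hy=np.cross([0,0,1],ex)
    z=r.as_matrix()[:,2]; tilt=np.degrees(np.arccos(-z[2]))
    f=np.array(o['ft_force']); t=np.cross(rod,hy); t=np.cross(hy,rod)
    print('t %.2f th %.3f r %.4f tilt %.2f lat %.4f axialF %.1f tangF %.1f latF %.1f'%(o['clock'],th,np.hypot(v@ex,v[2]),tilt,v@hy,f@rod,f@t,f@hy))
    return p,r,H,hy,rod,th
def swing(d,up,n=1):
    p,r,H,hy,rod,th=lev(); q=R.from_rotvec(hy*d); p1=H+q.apply(p-H)+q.apply(rod)*up; r1=q*r
    print(np.r_[r.inv().apply(p1-p)*1e3,np.degrees((r.inv()*r1).as_rotvec())].round(2))
E
python3 - <<'E'
from h import *
swing(0,-.001);swing(.04,0.0);swing(.04,.001); print(np.round(get_obs()['joint_pos'],2))
E
```

```text
t 6.10 th -0.004 r 0.1091 tilt 49.26 lat 0.0003 axialF -16.1 tangF 12.0 latF -0.7
[-0.76 -0.    0.66  0.    0.    0.  ]
t 6.10 th -0.004 r 0.1091 tilt 49.26 lat 0.0003 axialF -16.1 tangF 12.0 latF -0.7
[ 2.1   0.39  3.32  0.15 -2.28  0.17]
t 6.10 th -0.004 r 0.1091 tilt 49.26 lat 0.0003 axialF -16.1 tangF 12.0 latF -0.7
[ 2.88  0.39  2.7   0.15 -2.28  0.17]
[-0.34  0.03 -0.8  -0.08  0.29  2.88]
```

Call:
{"method": "jog_arm", "body": {
  "deltas": [
    [[2.5,0.4,3,0.1,-2.3,0.2,10],[2.5,0.4,3,0.1,-2.3,0.2,10]]
  ]
}}

```text
clock: 6.3
eef_pos: [0.5729, -0.111, 0.1788]
tool_rot: [0.927, 0.017, 0.375, -0.012]
ft_force: [3.8, -1.6, -5.1]
grip_width: 0.0303
```

```bash
python3 -c "
from h import *
swing(.04,.0005)"
```

```text
t 6.30 th 0.048 r 0.1062 tilt 44.11 lat 0.0002 axialF -4.9 tangF 4.2 latF -1.4
[ 2.53  0.36  2.8   0.14 -2.28  0.17]
```

```bash
python3 -c "
from h import *
swing(0,.003);swing(0.02,.003)"
```

```text
t 6.30 th 0.048 r 0.1062 tilt 44.11 lat 0.0002 axialF -4.9 tangF 4.2 latF -1.4
[ 2.19 -0.01 -2.05  0.    0.    0.  ]
t 6.30 th 0.048 r 0.1062 tilt 44.11 lat 0.0002 axialF -4.9 tangF 4.2 latF -1.4
[ 3.32  0.17 -0.46  0.07 -1.14  0.08]
```

Call:
{"method": "jog_arm", "body": {
  "deltas": [
    [[2.1,0,-2.2,0,0,0,10],[0,0,0,0,0,0,10]]
  ]
}}

```text
clock: 6.5
eef_pos: [0.5725, -0.1111, 0.181]
tool_rot: [0.927, 0.017, 0.374, -0.012]
ft_force: [0.3, -0.6, -4.0]
grip_width: 0.0305
```

```bash
python3 -c "
from h import *
swing(.04,.002);s=shot('scene','s5.png');w=shot('wrist','w5.png')
cv2.imwrite('pics/c5.png',np.hstack([w[150:400,200:450],cv2.resize(s[180:250,265:335],(250,250),interpolation=2)])[:,:,::-1])"
```

```text
t 6.50 th 0.043 r 0.1083 tilt 43.96 lat 0.0001 axialF -4.0 tangF 0.5 latF -0.6
[ 3.74  0.37  1.85  0.14 -2.28  0.16]
```

View pics/c5.png

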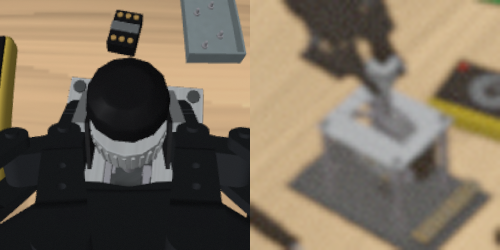

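The collar is still between the pads, and the knob now sits directly above the collar with no bare rod showing. I'll re-seat it against the stop before swinging.

Call:
{"method": "jog_arm", "body": {
  "deltas": [
    [[1.8,0,-1.7,0,0,0,10],[0,0,0,0,0,0,10]]
  ]
}}

```text
clock: 6.8
eef_pos: [0.5706, -0.1108, 0.1813]
tool_rot: [0.928, 0.017, 0.373, -0.012]
ft_force: [2.2, -1.9, -3.4]
grip_width: 0.0307
```

```bash
python3 -c "
from h import *
swing(.04,.002)"
```

```text
t 6.80 th 0.026 r 0.1086 tilt 43.79 lat 0.0002 axialF -3.3 tangF 2.4 latF -1.8
[ 3.78  0.36  1.77  0.14 -2.28  0.16]
```

Call:
{"method": "jog_arm", "body": {
  "deltas": [
    [[1.8,0,-1.7,0,0,0,10],[0,0,0,0,0,0,10]]
  ]
}}

```text
clock: 7.0
eef_pos: [0.5689, -0.1107, 0.1816]
tool_rot: [0.929, 0.016, 0.371, -0.012]
ft_force: [2.9, -2.6, -6.2]
grip_width: 0.0305
```

```bash
python3 -c "
from h import *
swing(.04,.002)"
```

```text
t 7.00 th 0.011 r 0.1089 tilt 43.53 lat 0.0002 axialF -6.2 tangF 3.1 latF -2.5
[ 3.82  0.35  1.69  0.14 -2.28  0.16]
```

```bash
cat >> h.py <<'E'
def sw(d,up,turn,gx=.017):
    p,r,H,hy,rod,th=lev(gx); g=p-r.apply([0,0,gx]); q=R.from_rotvec(hy*d); r1=R.from_rotvec(hy*turn)*r
    p1=H+q.apply(g-H)+q.apply(rod)*up+r1.apply([0,0,gx])
    print('->',np.r_[r.inv().apply(p1-p)*1e3,np.degrees((r.inv()*r1).as_rotvec())].round(1).tolist())
E
python3 -c "
from h import *
sw(.05,.001,0);sw(.05,.001,.03)"
```

```text
t 7.00 th 0.011 r 0.1089 tilt 43.53 lat 0.0002 axialF -6.2 tangF 3.1 latF -2.5
-> [4.5, 0.5, 3.2, 0.0, 0.0, 0.0]
t 7.00 th 0.011 r 0.1089 tilt 43.53 lat 0.0002 axialF -6.2 tangF 3.1 latF -2.5
-> [4.0, 0.5, 3.2, 0.1, -1.7, 0.1]
```

Call:
{"method": "jog_arm", "body": {
  "deltas": [
    [[4.5,0.5,3.2,0,0,0,10],[4.5,0.5,3.2,0,0,0,10]]
  ]
}}

```text
clock: 7.2
eef_pos: [0.5769, -0.1113, 0.1807]
tool_rot: [0.93, 0.015, 0.368, -0.013]
ft_force: [-6.4, -2.3, -3.4]
grip_width: 0.0307
```

```bash
python3 -c "
from h import *
sw(.05,.002,0);sw(.05,.002,.05)"
```

```text
t 7.20 th 0.086 r 0.1085 tilt 43.15 lat 0.0001 axialF -3.9 tangF -5.9 latF -2.6
-> [5.1, 0.5, 2.8, 0.0, 0.0, 0.0]
t 7.20 th 0.086 r 0.1085 tilt 43.15 lat 0.0001 axialF -3.9 tangF -5.9 latF -2.6
-> [4.2, 0.4, 2.8, 0.2, -2.9, 0.2]
```

Call:
{"method": "jog_arm", "body": {
  "deltas": [
    [[4.2,0.4,2.0,0,-1.2,0,10]]
  ]
}}

```text
clock: 7.3
eef_pos: [0.5792, -0.1114, 0.1801]
tool_rot: [0.935, 0.014, 0.355, -0.013]
ft_force: [-5.5, -3.1, -3.9]
grip_width: 0.0308
```

Call:
{"method": "jog_arm", "body": {
  "deltas": [
    [[4.0,0.4,2.2,0,-1.2,0,10]]
  ]
}}

```text
clock: 7.4
eef_pos: [0.5819, -0.1116, 0.1797]
tool_rot: [0.939, 0.014, 0.343, -0.013]
ft_force: [-6.6, -2.3, -3.0]
grip_width: 0.0306
```

```bash
python3 -c "
from h import *
sw(.04,.002,0.02);sw(.04,.002,.04)"
```

```text
t 7.40 th 0.138 r 0.1088 tilt 40.18 lat 0.0002 axialF -3.8 tangF -6.0 latF -2.7
-> [4.0, 0.4, 2.0, 0.1, -1.1, 0.1]
t 7.40 th 0.138 r 0.1088 tilt 40.18 lat 0.0002 axialF -3.8 tangF -6.0 latF -2.7
-> [3.7, 0.4, 2.0, 0.1, -2.3, 0.2]
```

Call:
{"method": "jog_arm", "body": {
  "deltas": [
    [[3.9,0.4,2.0,0,-1.5,0,10]]
  ]
}}

```text
clock: 7.5
eef_pos: [0.5842, -0.1117, 0.1791]
tool_rot: [0.944, 0.014, 0.328, -0.013]
ft_force: [-4.9, -2.9, -6.2]
grip_width: 0.0304
```

Call:
{"method": "jog_arm", "body": {
  "deltas": [
    [[3.9,0.4,2.0,0,-1.5,0,10]]
  ]
}}

```text
clock: 7.6
eef_pos: [0.5864, -0.1118, 0.1782]
tool_rot: [0.95, 0.013, 0.313, -0.013]
ft_force: [-7.5, -3.7, -3.4]
grip_width: 0.0301
```

Call:
{"method": "jog_arm", "body": {
  "deltas": [
    [[3.9,0.4,2.2,0,-1.5,0,10]]
  ]
}}

```text
clock: 7.7
eef_pos: [0.5885, -0.112, 0.177]
tool_rot: [0.955, 0.013, 0.298, -0.013]
ft_force: [-8.0, -4.0, -2.2]
grip_width: 0.0309
```

```bash
python3 -c "
from h import *
sw(.04,.002,0.02);sw(.04,.002,.04)"
```

```text
t 7.70 th 0.212 r 0.1084 tilt 34.66 lat 0.0002 axialF -3.8 tangF -7.1 latF -4.5
-> [4.1, 0.4, 1.9, 0.1, -1.1, 0.1]
t 7.70 th 0.212 r 0.1084 tilt 34.66 lat 0.0002 axialF -3.8 tangF -7.1 latF -4.5
-> [3.7, 0.3, 1.9, 0.1, -2.3, 0.1]
```

Call:
{"method": "jog_arm", "body": {
  "deltas": [
    [[4.6,0.8,1.6,0,-1.2,0,10]]
  ]
}}

```text
clock: 7.8
eef_pos: [0.591, -0.1122, 0.1764]
tool_rot: [0.958, 0.012, 0.285, -0.014]
ft_force: [-4.3, -2.3, -8.3]
grip_width: 0.0308
```

Call:
{"method": "jog_arm", "body": {
  "deltas": [
    [[4.6,0.8,1.6,0,-1.2,0,10]]
  ]
}}

```text
clock: 7.9
eef_pos: [0.5933, -0.1123, 0.1754]
tool_rot: [0.962, 0.012, 0.271, -0.015]
ft_force: [-5.9, -3.0, -7.2]
grip_width: 0.0306
```

Call:
{"method": "jog_arm", "body": {
  "deltas": [
    [[4.6,0.6,1.6,0,-1.2,0,10]]
  ]
}}

```text
clock: 8.0
eef_pos: [0.5958, -0.1124, 0.1743]
tool_rot: [0.966, 0.012, 0.258, -0.015]
ft_force: [-5.0, -3.9, -6.2]
grip_width: 0.0304
```

```bash
python3 -c "
from h import *
sw(.04,.002,0.02);sw(.04,.002,.04)"
```

```text
t 8.00 th 0.293 r 0.1086 tilt 29.95 lat 0.0002 axialF -7.3 tangF -2.8 latF -4.2
-> [4.1, 0.4, 1.9, 0.1, -1.1, 0.1]
t 8.00 th 0.293 r 0.1086 tilt 29.95 lat 0.0002 axialF -7.3 tangF -2.8 latF -4.2
-> [3.7, 0.3, 1.9, 0.1, -2.3, 0.1]
```

Call:
{"method": "jog_arm", "body": {
  "deltas": [
    [[4.0,1.0,2.0,0,-1.2,0,10]]
  ]
}}

```text
clock: 8.1
eef_pos: [0.5984, -0.1127, 0.173]
tool_rot: [0.969, 0.011, 0.245, -0.016]
ft_force: [-5.3, -2.4, -4.2]
grip_width: 0.0306
```

Call:
{"method": "jog_arm", "body": {
  "deltas": [
    [[4.0,1.0,2.0,0,-1.2,0,10]]
  ]
}}

```text
clock: 8.2
eef_pos: [0.6011, -0.1128, 0.1717]
tool_rot: [0.972, 0.011, 0.233, -0.017]
ft_force: [-8.0, -1.1, -2.3]
grip_width: 0.0305
```

Call:
{"method": "jog_arm", "body": {
  "deltas": [
    [[4.0,1.0,2.0,0,-1.2,0,10]]
  ]
}}

```text
clock: 8.3
eef_pos: [0.6029, -0.1129, 0.1703]
tool_rot: [0.975, 0.011, 0.219, -0.018]
ft_force: [-10.3, -1.7, -0.1]
grip_width: 0.0307
```

```bash
python3 -c "
from h import *
sw(.04,.002,0.02);sw(.04,.002,.04);print(np.round(get_obs()['joint_pos'],2))"
```

```text
t 8.30 th 0.376 r 0.1082 tilt 25.41 lat 0.0000 axialF -3.8 tangF -9.5 latF -2.3
-> [4.1, 0.4, 1.9, 0.1, -1.1, 0.1]
t 8.30 th 0.376 r 0.1082 tilt 25.41 lat 0.0000 axialF -3.8 tangF -9.5 latF -2.3
-> [3.7, 0.4, 1.9, 0.1, -2.3, 0.1]
[-0.26  0.21 -0.3   0.64  0.15  2.89]
```

Call:
{"method": "jog_arm", "body": {
  "deltas": [
    [[4.8,0.8,1.2,0,-1.1,0,10]]
  ]
}}

```text
clock: 8.4
eef_pos: [0.605, -0.113, 0.1694]
tool_rot: [0.978, 0.01, 0.206, -0.019]
ft_force: [-8.3, -2.5, -5.7]
grip_width: 0.0305
```

Call:
{"method": "jog_arm", "body": {
  "deltas": [
    [[4.6,0.8,1.4,0,-1.1,0,10]]
  ]
}}

```text
clock: 8.5
eef_pos: [0.607, -0.1132, 0.1681]
tool_rot: [0.981, 0.01, 0.193, -0.02]
ft_force: [-8.5, -2.4, -4.7]
grip_width: 0.0307
```

```bash
python3 -c "
from h import *
sw(.03,.002,0.02)"
```

```text
t 8.50 th 0.424 r 0.1084 tilt 22.43 lat -0.0000 axialF -7.7 tangF -5.7 latF -2.8
-> [3.3, 0.3, 1.1, 0.1, -1.1, 0.1]
```

Call:
{"method": "jog_arm", "body": {
  "deltas": [
    [[3.9,0.6,1.4,0,-1.1,0,10]]
  ]
}}

```text
clock: 8.6
eef_pos: [0.6089, -0.1133, 0.1668]
tool_rot: [0.983, 0.01, 0.181, -0.021]
ft_force: [-7.5, -2.0, -3.6]
grip_width: 0.0308
```

Call:
{"method": "jog_arm", "body": {
  "deltas": [
    [[3.6,0.6,1.4,0,-1.1,0,10]]
  ]
}}

```text
clock: 8.7
eef_pos: [0.6108, -0.1134, 0.1655]
tool_rot: [0.985, 0.009, 0.169, -0.022]
ft_force: [-6.6, -2.5, -4.6]
grip_width: 0.0307
```

```bash
python3 -c "
from h import *
sw(.02,.002,0.015)"
```

```text
t 8.70 th 0.472 r 0.1083 tilt 19.64 lat -0.0001 axialF -7.0 tangF -3.6 latF -2.8
-> [2.7, 0.2, 0.2, 0.1, -0.9, 0.1]
```

The push has eased to 3.6 N at about 0.472 rad, so the roller is dropping into the third notch. I'll go in smaller steps from here.

Call:
{"method": "jog_arm", "body": {
  "deltas": [
    [[2.8,0.3,0.6,0,-0.8,0,10]]
  ]
}}

```text
clock: 8.8
eef_pos: [0.612, -0.1135, 0.1646]
tool_rot: [0.987, 0.009, 0.16, -0.022]
ft_force: [-5.9, -2.9, -4.5]
grip_width: 0.0303
```

```bash
python3 -c "
from h import *
sw(.02,.002,0.01);sw(.0,.002,0.0)"
```

```text
t 8.80 th 0.487 r 0.1083 tilt 18.58 lat -0.0001 axialF -6.6 tangF -3.0 latF -3.2
-> [2.8, 0.2, 0.2, 0.0, -0.6, 0.0]
t 8.80 th 0.487 r 0.1083 tilt 18.58 lat -0.0001 axialF -6.6 tangF -3.0 latF -3.2
-> [1.4, 0.0, -1.4, 0.0, 0.0, 0.0]
```

Call:
{"method": "jog_arm", "body": {
  "deltas": [
    [[0.9,0.2,-0.4,0,0,0,10],[0.5,0,-0.5,0,0,0,10]]
  ]
}}

```text
clock: 9.0
eef_pos: [0.6122, -0.1136, 0.1644]
tool_rot: [0.987, 0.008, 0.158, -0.023]
ft_force: [-2.3, -1.9, -6.6]
grip_width: 0.0304
```

```bash
python3 -c "
from h import *
sw(.02,.002,0.01);sw(.0,.002,0.0)"
```

```text
t 9.00 th 0.490 r 0.1083 tilt 18.38 lat -0.0001 axialF -6.9 tangF 1.2 latF -2.0
-> [2.8, 0.2, 0.2, 0.0, -0.6, 0.0]
t 9.00 th 0.490 r 0.1083 tilt 18.38 lat -0.0001 axialF -6.9 tangF 1.2 latF -2.0
-> [1.4, -0.0, -1.4, 0.0, 0.0, 0.0]
```

Call:
{"method": "jog_arm", "body": {
  "deltas": [
    [[2.2,0.3,-0.1,0,-0.4,0,10],[1.0,0,-0.8,0,0,0,10]]
  ]
}}

```text
clock: 9.2
eef_pos: [0.6125, -0.1136, 0.164]
tool_rot: [0.988, 0.008, 0.151, -0.024]
ft_force: [-3.8, -2.4, -8.0]
grip_width: 0.0308
```

```bash
python3 -c "
from h import *
sw(.0,.002,0.0)"
```

```text
t 9.20 th 0.496 r 0.1083 tilt 17.64 lat -0.0001 axialF -8.8 tangF 0.6 latF -2.6
-> [1.4, -0.0, -1.4, 0.0, 0.0, 0.0]
```

Call:
{"method": "jog_arm", "body": {
  "deltas": [
    [[0.7,0,-0.7,0,0,0,10],[0.7,0,-0.7,0,0,0,10]]
  ]
}}

```text
clock: 9.4
eef_pos: [0.6123, -0.1136, 0.1641]
tool_rot: [0.988, 0.008, 0.15, -0.024]
ft_force: [-2.7, -2.5, -10.2]
grip_width: 0.0304
```

```bash
python3 -c "
from h import *
sw(.0,.002,0.0)
w=shot('wrist','w6.png');s=shot('scene','s6.png');t=shot('top','t6.png')
z=lambda i,y,x,k:cv2.resize(i[y:y+k,x:x+k],(266,266),interpolation=2)
cv2.imwrite('pics/c6.png',np.hstack([w[134:400,190:456],z(s,180,265,70),z(t,165,310,100)])[:,:,::-1])
lev()"
```

```text
t 9.40 th 0.494 r 0.1083 tilt 17.45 lat -0.0002 axialF -10.2 tangF 2.6 latF -2.7
-> [1.4, -0.0, -1.4, 0.0, 0.0, 0.0]
t 9.55 th 0.494 r 0.1083 tilt 17.45 lat -0.0002 axialF -12.2 tangF 2.0 latF -1.6
```

View pics/c6.png

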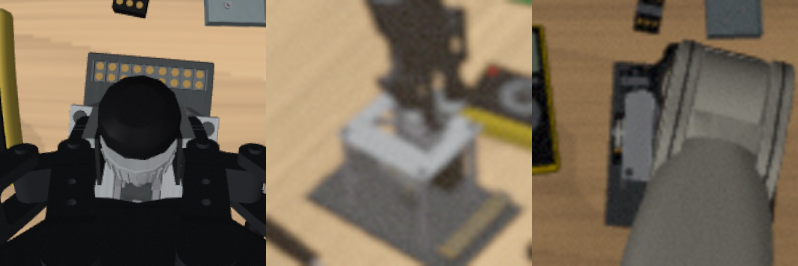

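The wrist view shows the collar tight under the knob, centred near (330,247) in the full picture, leaning over the brass strip. I'll cross-check the angle from the knob's position and from the wrist torque.

```bash
python3 - <<'E'
from h import *
p,r,H,hy,rod,th=lev()
ex=np.array([np.cos(YAW),np.sin(YAW),0])
def ang(px):
    o,d=wray(px); s=((H-o)@hy)/(d@hy) if 0 else None
    # point on ray at knob-centre distance .139 from hinge axis (in x-z plane), nearest intersection
    a=np.array([(o-H)@ex,(o-H)[2]]);b=np.array([d@ex,d[2]])
    A=b@b;B=2*a@b;Cc=a@a-.139**2; t=(-B-np.sqrt(B*B-4*A*Cc))/2/A; q=a+t*b
    return np.arctan2(*q), (o+t*d-H)@hy
w=cv2.imread('pics/w6.png').astype(int)
col=w[:,330].sum(1); print('dark rows', [i for i in range(190,300) if col[i]<150][:1], [i for i in range(190,300) if col[i]<150][-1:])
for rr in (210,220,230,240,250,260):
    x=np.where(w[rr,270:390].sum(1)<130)[0]+270; print(rr,x.min(),x.max())
for px in((330,244),(330,247),(330,250)): print(px,ang(px))
o=get_obs();print('torque about hinge axis at sensor',np.round(o['ft_torque'],2))
E
```

```text
t 9.55 th 0.494 r 0.1083 tilt 17.45 lat -0.0002 axialF -12.2 tangF 2.0 latF -1.6
dark rows [210] [293]
210 325 335
220 300 356
230 293 365
240 288 368
250 273 384
260 270 389
(330, 244) (np.float64(0.5105384755676922), np.float64(0.00018388907629269353))
(330, 247) (np.float64(0.5018867887583076), np.float64(7.847421613217621e-05))
(330, 250) (np.float64(0.493337462008997), np.float64(-2.5760993247682124e-05))
torque about hinge axis at sensor [-0.48  0.97  0.17]
```

```bash
python3 - <<'E'
from h import *
for i in range(12): w=camera('wrist')
lev(); cv2.imwrite('pics/w7.png',w[:,:,::-1]); a=cv2.imread('pics/w6.png').astype(int)
d=np.abs(w[:,:,::-1].astype(int)-a)[200:320,270:390]; print('mean pixel change near knob',d.mean().round(2), d.max())
print(get_obs()['grip_width'])
E
```

```text
t 10.15 th 0.491 r 0.1084 tilt 17.42 lat -0.0003 axialF -12.2 tangF 1.6 latF -2.9
mean pixel change near knob 2.43 71
0.030513280552315898
```

The lever crept back by about 0.003 rad in 0.6 s. I'll add a slight forward push so the hold centres on the notch.

Call:
{"method": "jog_arm", "body": {
  "deltas": [
    [[2.8,0.4,0.2,0,0,0,10],[2.0,0.2,-0.3,0,0,0,10]]
  ]
}}

```text
clock: 10.35
eef_pos: [0.6128, -0.1139, 0.1638]
tool_rot: [0.989, 0.007, 0.145, -0.024]
ft_force: [-7.8, -1.0, -10.2]
grip_width: 0.0309
```

```bash
python3 - <<'E'
from h import *
lev()
for i in range(12):
    w=camera('wrist')
    if i%4==3: lev()
E
```

```text
t 10.35 th 0.500 r 0.1084 tilt 16.95 lat -0.0004 axialF -12.7 tangF -1.9 latF -1.4
t 10.55 th 0.501 r 0.1084 tilt 16.96 lat -0.0004 axialF -13.4 tangF -0.5 latF -2.4
t 10.75 th 0.500 r 0.1084 tilt 16.96 lat -0.0004 axialF -12.5 tangF -0.8 latF -1.5
t 10.95 th 0.500 r 0.1084 tilt 16.96 lat -0.0004 axialF -12.2 tangF -1.4 latF -2.5
```

It held at 0.500 rad for 0.6 s with the collar loaded against its stop, so I'm handing in.

```bash
python3 -c "
from h import *
job_done(); lev()"
```

```text
the job is handed in; nothing more can be done
the job is handed in; nothing more can be done
```

The lever of the grey controller is being held in the third notch, leaning over the terminal strip, with the locking collar up at its stop. I handed in at about 11 s of the 61 s allowed, with the gripper still holding the collar.

**Collar:** I gripped it from the robot side and lifted it about 12 mm. Travel ended there and the axial force jumped from 3.5 to 16 N, so it was at the stop. In my first try at pushing, it read about 3 mm lower with the lever at about 0.05 rad. I lifted it back to the stop and restarted the push from near zero. After that the upward pull never dropped below about 3.8 N, just above the 3.2 N spring.

**Clicks:**

| Notch | What the push showed |
|---|---|
| 1 | a weak dip near 0.16 rad; forces were noisy here |
| 2 | eased near 0.3 rad, then stepped up to about 9.5 N past 0.34 |
| 3 | eased from about 0.47 rad, with no step up afterwards |

**Last checks:**
- **Angle:** the arm's pose gave 0.500 rad, steady for 0.6 s; the third notch is at 0.498 and the fourth at 0.664. Before a last small push, the pose read 0.494 rad and the knob in the wrist picture 0.49 to 0.50.
- **Collar:** it was pulled up with about 12 N against its stop.

**What disagreed:** the sideways push at the end was only about 1 N, less than the return spring needs. My explanation is that the twist of the grip carries the rest. Before the last push the lever had crept back about 0.003 rad in 0.6 s; afterwards it did not. After hand-in no more readings were possible, so the final second is unchecked.

The arm stayed clear of the other things on the bench and of the green look-alike.

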